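Load and wind the raffle drum

TASK

Get the raffle drum ready for the prize draw. First, with it still empty, check its freewheel by swinging the crank handle backwards a full turn: it must run loose while the drum stands still with its hatch on top. Then put every prize capsule on the table into the drum, press the hatch down until it clicks fully home, wind the handle forward so that the drum makes at least two whole turns and stop with the hatch on top again, and last swing the handle back, loose, so that it hangs straight down. Never turn the drum away from the top while its hatch is open, and leave the coin rolls standing where they are.

Things in the scene. Friction and masses are not known exactly. Their poses are not given: they have to be found in the camera images.
- stand: wooden stand of the raffle drum, fixed to the table: base board 220 (x) x 290 (y) x 16 mm and two posts with the bearings. Origin: underside centre of the board. The drum's axis is level, parallel to the stand's y, 150 mm above the origin. x points to the drum's far side, y to the end without the crank
- drum_centre (a point): middle of the raffle drum, on its axis; turns with the drum: y along the axis, z towards the face with the hatch. Clear hexagonal drum, 180 mm between faces, 200 mm long inside, white end discs 224 mm across; capsules are seen through its walls. The hatch opening is 92 mm (x) by 150 mm (y), centred in its face, its mouth 95 mm from the axis
- drum (a joint): turn of the drum about its axis, rad, not wrapped; near 0 at the start with the hatch face on top; grows as the top of the drum moves away from the robot (towards the stand's +x). Friction in the bearings (about 0.4 N m) keeps it where it is left
- crank (a joint): rad, not wrapped; 0 = hanging straight down; grows in the drum's sense (forward): handle nearest the robot at 1.57, on top at 3.14. A 12-tooth ratchet joins it to the drum: forward, after at most 0.55 rad of slack, it grips and carries the drum; backward it runs loose, clicking (1 to 2 N), and the drum stays; above 60 mm/s at the handle it may kick the drum on a little
- crank_grip (a point): middle of the black crank handle: revolving grip 26 mm thick, 76 mm long, parallel to the stand's y, 75 mm from the drum's axis, 210 mm from the stand's middle along its -y; it turns on its pin, so it can be pinched from above and led round without turning the gripper. The crank arm lies 61 mm nearer the drum; keep the gripper's middle here or farther out. Turning the drum takes 5 to 9 N here
- hatch (a joint): opening angle of the hatch, rad: 0 = shut flush with the drum's face, up to 2.3; about 2 at the start (thrown back). Its light friction hinge leaves it where it is put. Over the last 0.12 rad a sprung ball catch resists (about 4 N at the knob) and then holds it shut
- hatch_hinge (a point): point midway along the hatch's hinge, which lies parallel to the drum's axis, at x 48 mm, z 92 mm in the frame of drum_centre. The point turns with the hatch: the panel (92 x 148 x 4 mm, clear) runs along its -x, its z points outward when shut
- hatch_knob (a point): top of the hatch's black knob, 18 mm across and 18 mm high, on its outer face, 72 mm from the hinge and midway along the hatch; place to press
- cap1: closed two-part prize capsule, plastic, white cup with a yellow domed lid, acorn shape: 42 mm across, 52 mm high, about 35 g, standing on its flat 33 mm base; widest band from 14 mm below to 4 mm above its middle. Origin at its middle (26 mm above its base), z towards the dome. May be absent (None)
- cap2: closed two-part prize capsule, plastic, white cup with a yellow domed lid, acorn shape: 42 mm across, 52 mm high, about 35 g, standing on its flat 33 mm base; widest band from 14 mm below to 4 mm above its middle. Origin at its middle (26 mm above its base), z towards the dome. May be absent (None)
- cap3: closed two-part prize capsule, plastic, white cup with a yellow domed lid, acorn shape: 42 mm across, 52 mm high, about 35 g, standing on its flat 33 mm base; widest band from 14 mm below to 4 mm above its middle. Origin at its middle (26 mm above its base), z towards the dome. May be absent (None)
- cap4: closed two-part prize capsule, plastic, white cup with a yellow domed lid, acorn shape: 42 mm across, 52 mm high, about 35 g, standing on its flat 33 mm base; widest band from 14 mm below to 4 mm above its middle. Origin at its middle (26 mm above its base), z towards the dome. May be absent (None)
- roll1: paper-wrapped coin roll standing on end among the capsules, 24 mm across, 52 mm high, 200 g; origin at its underside, z up; stays where it is
- roll2: paper-wrapped coin roll standing on end among the capsules, 24 mm across, 52 mm high, 200 g; origin at its underside, z up; stays where it is

How it is judged:
On the way, in this order (a step that is already met when the one before it is completed fails the run):
1. the handle has been swung back about a full turn and the drum still stands with its hatch on top (value of joint crank below -5 rad and angle between drum_centre's own z axis and vertical below 0.3 rad), for 0.1 s.
2. every capsule is in the drum (x of cap1 in the frame of drum_centre between -0.09 and 0.09 m and y of cap1 in the frame of drum_centre between -0.095 and 0.095 m and z of cap1 in the frame of drum_centre between -0.085 and 0.085 m and x of cap2 in the frame of drum_centre between -0.09 and 0.09 m and y of cap2 in the frame of drum_centre between -0.095 and 0.095 m and z of cap2 in the frame of drum_centre between -0.085 and 0.085 m and x of cap3 in the frame of drum_centre between -0.09 and 0.09 m and y of cap3 in the frame of drum_centre between -0.095 and 0.095 m and z of cap3 in the frame of drum_centre between -0.085 and 0.085 m and x of cap4 in the frame of drum_centre between -0.09 and 0.09 m and y of cap4 in the frame of drum_centre between -0.095 and 0.095 m and z of cap4 in the frame of drum_centre between -0.085 and 0.085 m and value of joint hatch above 0.1 rad), for 0.2 s.
3. the hatch is fully shut over them, hatch on top (x of cap1 in the frame of drum_centre between -0.09 and 0.09 m and y of cap1 in the frame of drum_centre between -0.095 and 0.095 m and z of cap1 in the frame of drum_centre between -0.085 and 0.085 m and x of cap2 in the frame of drum_centre between -0.09 and 0.09 m and y of cap2 in the frame of drum_centre between -0.095 and 0.095 m and z of cap2 in the frame of drum_centre between -0.085 and 0.085 m and x of cap3 in the frame of drum_centre between -0.09 and 0.09 m and y of cap3 in the frame of drum_centre between -0.095 and 0.095 m and z of cap3 in the frame of drum_centre between -0.085 and 0.085 m and x of cap4 in the frame of drum_centre between -0.09 and 0.09 m and y of cap4 in the frame of drum_centre between -0.095 and 0.095 m and z of cap4 in the frame of drum_centre between -0.085 and 0.085 m and value of joint hatch below 0.035 rad and angle between drum_centre's own z axis and vertical below 0.3 rad), for 0.3 s.
4. the shut drum has made two whole turns forward (value of joint drum above 12.2 rad and value of joint hatch below 0.06 rad), for 0.1 s.
At the end, for the whole second after the job is handed in: all capsules are in the drum, its hatch is shut flush (within 0.035 rad) and on top (within 0.3 rad) after at least two forward turns, and the handle hangs straight down (within 0.36 rad), all at rest (all of step 3 and value of joint drum above 12.2 rad and z of crank_grip in the frame of stand below 0.08 m and velocity of joint drum between -0.1 and 0.1 rad/s and velocity of joint crank between -0.1 and 0.1 rad/s); the robot touches nothing.
It fails at once if the drum is turned away with its hatch open (value of joint hatch above 0.2 rad and angle between drum_centre's own z axis and vertical above 0.7 rad).
It fails at once if a coin roll is knocked over or shoved away (angle between any of roll1, roll2's own z axis and vertical above 0.7 rad or distance of any of roll1, roll2 from where it was at the start of the episode above 0.06 m).
Of cap1, cap2, cap3, cap4 only 2 to 4 are there at a start; the rules pass over those that are not, and their reading is None.
At some moment in a run one of cap1, cap2, cap3, cap4 may be knocked a few centimetres aside while the robot is not near it.
It also fails if it takes over 210 s, if anything falls off the work surface, if the arm or the gripper's body presses on something with over 40 N, if the wrist force passes 120 N, or if a joint passes its speed limit or range.

ROBOT

A 6-joint arm with a two-finger parallel gripper is mounted at the origin on the work surface. World frame = base frame: x ahead of the robot, y to its left, z up, the work surface at z = 0. Lengths are in m, angles in rad, forces in N, time in s.
With the tool pointing down it reaches from about 0.3 to 0.875 m from the base axis. Payload 4.2 kg.
Tool frame: the origin (TCP) lies midway between the tips of the shut fingers; the grasp point (between the pads) lies 19 mm behind it (robot.grip_depth is the distance from the TCP to the grasp point, in m); z points along the fingers, y is the line along which they close (so a half turn about z gives the same grasp; the last joint's range is limited). The gripper opens to 85 mm and grips with 20 to 120 N. Pads are 22 mm wide; open, the fingers measure 114 mm over their backs; the gripper's body (76 mm by 85 mm) begins 54 mm behind the grasp point. The pads swing forward as they close: fully open they stand 13 mm farther back than shut.
Start: joints at [-0.02, 0.32, 1.565, -0, 1.257, -0.02], TCP at [0.575, 0, 0.231] pointing down, gripper open.
Joint ranges: [-3.11, 3.11], [-0.84, 2.01], [0.21, 2.61], [-1.34, 4.49], [0.05, 2.63], [-2.56, 2.56]. Speed limits (rad/s): [2.57, 2.57, 3.14, 3.14, 3.14, 3.14].

INTERFACE

Orientations are given as a rotation vector (axis times angle).
In Python, from bench import robot, capture, get_calibration gives the robot as it stands (robot), with the cameras as plain functions. Calls block until the motion is done:
- robot.reach(position, orientation): joint-space move of the TCP to a pose.
- robot.move_l(position, ori=None, feed=0.15, f_stop=None): straight line of the TCP; ori=None keeps the orientation; feed is the mean speed in m/s. With f_stop (N) it stops when the force on the tool has changed by that much, and returns True; else False.
- robot.movej(angles): joint-space move.
- robot.move_gripper(opening): finger opening in m; the grip force is fixed at half the most; returns when the fingers have stopped.
- robot.dwell(seconds).
- robot.solve_ik(position, orientation): joint angles nearest the present ones, or None.
- capture(name): name is "scene" or "side" or "wrist"; returns the picture (420x560x3 uint8, red, green, blue); there is no depth.
- get_calibration(name): a dict with "vfov" (degrees; the focal length in pixels is half the picture's height over the tangent of half this angle, whatever the lens; pixels are square), "cx", "cy" (the principal point, pixels), "T" (4x4, takes a point from camera to world coordinates). Camera axes: x right, y down, z forward; pixel columns grow to the right and rows downward; lengths in m; the calibration is good to about 2 mm. The wrist camera is an equidistant fisheye: a pixel r from the principal point sees the ray r / f radians off the axis. A picture is of the moment at which its call begins: read the wrist's pose just before it. get_calibration takes no time and is no camera call; for the wrist camera it gives the pose at the moment of the call.
A pose or a line that the arm cannot do raises robot.MotionError and nothing moves.
- robot.close_job(): hands the job in; it is judged then, once.
Readings, each from a call of its own:
- robot.read_clock(): time.
- robot.read_joint_pos(): joint angles.
- robot.read_dq(): joint speeds.
- robot.read_joint_efforts(): joint torques, N m.
- robot.read_position(): TCP position.
- robot.read_tool_rot(): TCP orientation.
- robot.read_wrist_force(): force on the tool from outside, world axes, zero at the start.
- robot.read_ft_torque(): the same for the moment, N m.
- robot.read_finger_gap(): finger opening in m.
- robot.read_grasp_force(): force on a finger pad.
Only numpy, scipy, OpenCV 4.12 (cv2) and the standard library are available. Lean on these libraries where they do the work, as an engineer would, in place of code of your own. Each camera call takes 0.05 s, during which the arm holds its last target. There are 200 camera calls.

## Working session

There is one attempt and no reset: what is moved stays moved. The work goes in short steps, each a Python script; the robot and the scene stay as the last script left them, time stands still between calls to the robot, and variables do not carry over. Pictures are saved under pics/ and viewed, at most 18 in all, crops included, and the job is handed in when it is done.

```bash
mkdir -p pics; ls
python3 - <<'E'
from bench import robot, capture, get_calibration
import cv2, numpy as np
np.set_printoptions(precision=4,suppress=True)
for n in ("scene","side"):
    im=capture(n); cv2.imwrite(f"pics/{n}0.png",im[:,:,::-1]); print(n,get_calibration(n))
print(robot.read_tool_rot(),robot.read_position(),robot.read_clock())
E
```

```text
bench.py
pics
scene {'vfov': 43.93405944241155, 'cx': 287.5768637516221, 'cy': 208.3303522800165, 'T': array([[-0.4655,  0.6906, -0.5536,  1.1369],
       [ 0.8849,  0.3503, -0.3071,  0.2057],
       [-0.0182, -0.6328, -0.7741,  0.9736],
       [ 0.    ,  0.    ,  0.    ,  1.    ]])}
side {'vfov': 44.47788434963284, 'cx': 283.7080016987462, 'cy': 204.82009481132218, 'T': array([[ 0.7676, -0.3307,  0.549 , -0.0483],
       [-0.6408, -0.415 ,  0.6459, -0.8259],
       [ 0.0143, -0.8476, -0.5304,  0.7509],
       [ 0.    ,  0.    ,  0.    ,  1.    ]])}
[-2.2206 -2.2207  0.0017] [0.5746 0.     0.2306] 0.1
```

View pics/scene0.png

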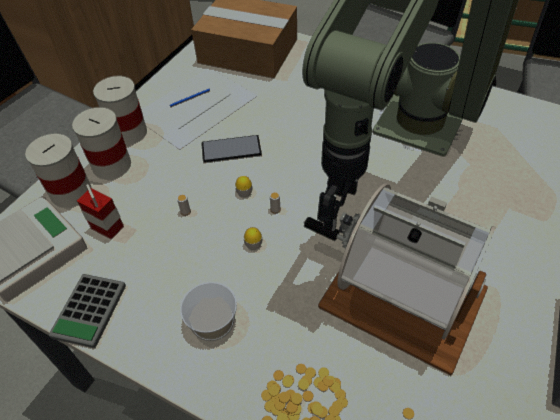

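View pics/side0.png

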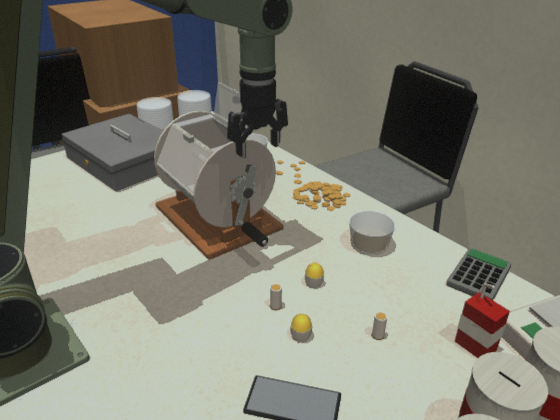

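```bash
cat > h.py <<'E'
from bench import robot, capture, get_calibration
import cv2, numpy as np
from scipy.spatial.transform import Rotation as R
np.set_printoptions(precision=4,suppress=True)
def ray(name,uv,cal=None):
    c=cal or get_calibration(name); f=210/np.tan(np.radians(c["vfov"]/2)); T=c["T"]
    d=(np.atleast_2d(uv)-[c["cx"],c["cy"]])/f
    if name=="wrist":
        r=np.linalg.norm(d,axis=1,keepdims=True)+1e-9
        v=np.hstack([d/r*np.sin(r),np.cos(r)])
    else: v=np.hstack([d,np.ones((len(d),1))])
    v=v@T[:3,:3].T
    return T[:3,3],v/np.linalg.norm(v,axis=1,keepdims=True)
def onplane(name,uv,z,cal=None):
    o,v=ray(name,uv,cal); return o+v*((z-o[2])/v[:,2:])
def tri(a,b):  # lists of (name,uv[,cal])
    A=np.zeros((3,3));y=np.zeros(3)
    for q in (a,b):
        o,v=ray(*q);P=np.eye(3)-np.outer(v[0],v[0]);A+=P;y+=P@o
    return np.linalg.solve(A,y)
def down(yaw): # tool y at angle yaw from world... at yaw=0 same as start
    return (R.from_euler('z',yaw)*R.from_rotvec([-2.2214,-2.2214,0])).as_rotvec()
def shot(n,fn):
    cal=get_calibration(n); im=capture(n)
    cv2.imwrite(f"pics/{fn}.png",im[:,:,::-1]); return im,cal
E
python3 - <<'E'
from h import *
robot.reach([0.40,-0.2,0.42],down(0))
ims={}
for n in("scene","side","wrist"): ims[n],c=shot(n,n+"1")
print(c)
a=cv2.resize(ims["scene"][170:370,305:505],(400,400),interpolation=cv2.INTER_CUBIC)
b=cv2.resize(ims["side"][95:265,145:295],(353,400),interpolation=cv2.INTER_CUBIC)
cv2.imwrite("pics/crop1.png",np.hstack([a,b])[:,:,::-1])
for n,z in(("scene",.036),("side",.036)):
    hsv=cv2.cvtColor(ims[n],cv2.COLOR_RGB2HSV)
    m=cv2.inRange(hsv,(22,140,90),(34,255,255)); k,l,s,ce=cv2.connectedComponentsWithStats(m)
    for i in range(1,k):
        if s[i,4]>40: print(n,s[i],ce[i],onplane(n,ce[i],z)[0])
print(R.from_rotvec(robot.read_tool_rot()).as_matrix())
E
```

```text
{'vfov': 65.70646984690485, 'cx': 279.6926803113643, 'cy': 211.14843046033127, 'T': array([[ 1.    ,  0.0019, -0.0013,  0.4005],
       [ 0.0015, -0.9608, -0.2772, -0.1296],
       [-0.0018,  0.2772, -0.9608,  0.561 ],
       [ 0.    ,  0.    ,  0.    ,  1.    ]])}
scene [236 176  15  15 173] [242.9538 182.9827] [ 0.4451 -0.2999  0.036 ]
scene [244 227  17  17 218] [252.1881 235.3073] [ 0.5711 -0.2006  0.036 ]
scene [299 368  16  22 193] [306.5181 378.4456] [0.8075 0.0524 0.036 ]
scene [314 368  33  52 496] [333.0444 393.4839] [0.8103 0.1071 0.036 ]
scene [283 375  10  12  90] [287.6778 380.6333] [0.827  0.0236 0.036 ]
scene [262 381  39  39 551] [277.2214 402.9292] [0.8713 0.0259 0.036 ]
scene [291 393  11  11  99] [295.9596 397.9899] [0.8481 0.0515 0.036 ]
scene [308 402  19  15 171] [317.4971 409.0643] [0.848  0.0942 0.036 ]
side [306 263  17  15 197] [314.1218 270.5635] [ 0.5703 -0.2042  0.036 ]
side [292 314  20  18 284] [301.1268 322.8908] [ 0.4439 -0.3043  0.036 ]
[[-0.0014  1.     -0.002 ]
 [ 1.      0.0014  0.0013]
 [ 0.0013 -0.002  -1.    ]]
```

View pics/crop1.png

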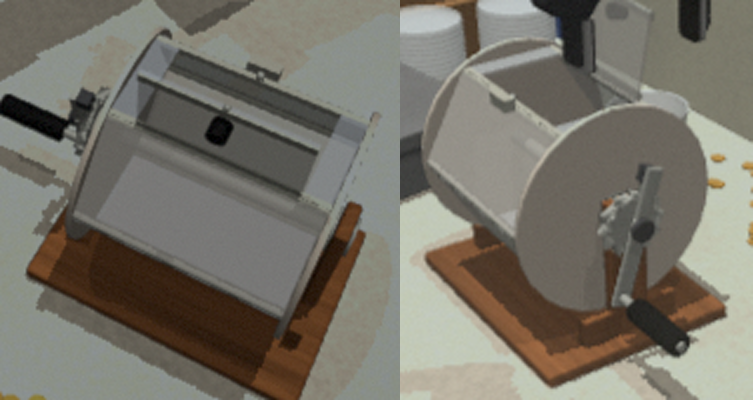

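View pics/wrist1.png

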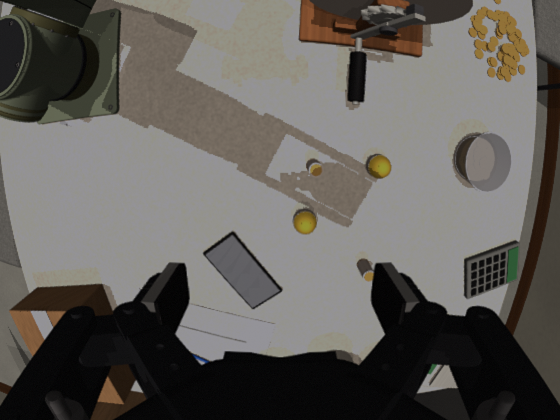

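Run:
```python
from h import *
print("side corners -x+y,-x-y,+x-y\n",onplane("side",[(156,204.6),(207,253),(282,226)],.016))
print("scene corners +x-y, +x+y, -x+y\n",onplane("scene",[(318.5,306),(446,358),(487,289)],.016))
print("wrist -x-y,+x-y\n",onplane("wrist",[(300,40),(423,54)],.016))
print("rolls",onplane("side",[(276,288),(380,316)],.052),onplane("scene",[(183,197),(275,195)],.052),onplane("wrist",[(317,171),(369,276)],.052))
print("handle tip",tri(("scene",(305.5,220)),("side",(265.3,241.6))),"inner",tri(("scene",(337,235)),("side",(240.6,222.5))))
h=tri(("scene",(321,227.5)),("wrist",(357,77)));print(h)
im=cv2.imread("pics/scene1.png");im2=cv2.imread("pics/side1.png")
a=cv2.resize(im[170:380,300:510],(600,600),interpolation=cv2.INTER_CUBIC);cv2.imwrite("pics/crop2.png",a)
```

```text
side corners -x+y,-x-y,+x-y
 [[ 0.4451  0.2834  0.016 ]
 [ 0.436   0.0178  0.016 ]
 [ 0.6442 -0.0058  0.016 ]]
scene corners +x-y, +x+y, -x+y
 [[0.653  0.0034 0.016 ]
 [0.6422 0.2683 0.016 ]
 [0.4562 0.2995 0.016 ]]
wrist -x-y,+x-y
 [[0.4329 0.0072 0.016 ]
 [0.651  0.0008 0.016 ]]
rolls [[ 0.4581 -0.2102  0.052 ]
 [ 0.5623 -0.3975  0.052 ]] [[ 0.5582 -0.3941  0.052 ]
 [ 0.4555 -0.2049  0.052 ]] [[ 0.459  -0.2101  0.052 ]
 [ 0.561  -0.3979  0.052 ]]
handle tip [ 0.5131 -0.1001  0.0819] inner [ 0.5151 -0.017   0.0854]
[ 0.5132 -0.061   0.0802]
```

View pics/crop2.png

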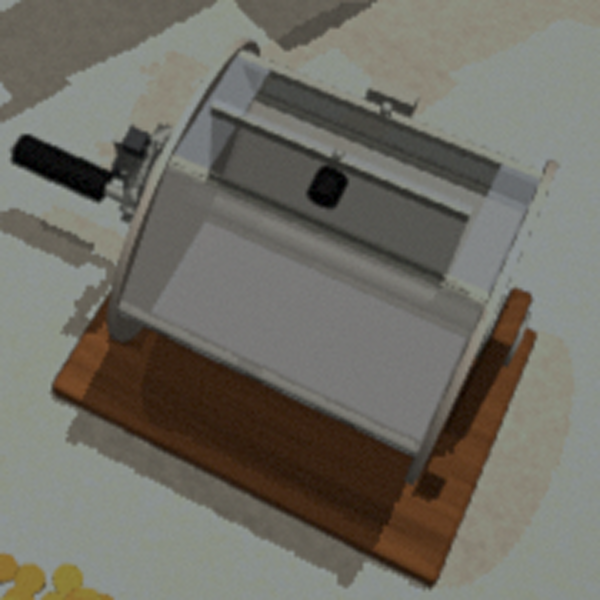

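```bash
cat >> h.py <<'E'
TH=-0.03; C=np.array([0.546,0.149,0.15])   # drum centre, stand yaw
def S(x,y,z): # stand frame (origin at board underside) -> world
    return np.array([C[0]+x*np.cos(TH)-y*np.sin(TH),C[1]+x*np.sin(TH)+y*np.cos(TH),z])
YO=-0.216
def grip(a,r=0.075): # TCP for crank angle a
    return S(-r*np.sin(a),YO,C[2]-r*np.cos(a)-0.017)
E
python3 - <<'E'
from h import *
q=onplane("scene",[(318.9,304.8),(454,370),(487.3,286.6)],.016);print(q)
for a,n in((np.linspace(0,2*np.pi,9)[:-1],0),):
  for t in a: print(t,robot.solve_ik(grip(t),down(TH)))
c=robot.solve_ik(S(-.01,0,.2),down(TH+np.pi/2));print(c, robot.solve_ik(S(-.01,0,.2),down(TH-np.pi/2)))
E
```

```text
[[0.6502 0.003  0.016 ]
 [0.6584 0.2886 0.016 ]
 [0.4502 0.2986 0.016 ]]
0.0 [-0.1446  0.4402  1.8692  0.      0.8322 -0.1146]
0.7853981633974483 [-0.1569  0.3434  1.9656  0.      0.8326 -0.1269]
1.5707963267948966 [-0.1628  0.2463  1.945   0.      0.9504 -0.1329]
2.356194490192345 [-0.1569  0.2239  1.8216  0.      1.0962 -0.1269]
3.141592653589793 [-0.1446  0.2867  1.6736  0.      1.1814 -0.1146]
3.9269908169872414 [-0.1344  0.3839  1.5845  0.      1.1733 -0.1044]
4.71238898038469 [-0.1307  0.4599  1.6031  0.      1.0786 -0.1007]
5.497787143782138 [-0.1344  0.4823  1.7193  0.      0.94   -0.1044]
[ 0.251   0.3123  1.6574 -0.      1.172  -1.2898] [0.251  0.3122 1.6574 0.     1.1719 1.8518]
```

```bash
sed -i 's/0.546,0.149,0.15/0.547,0.149,0.15/' h.py
cat >> h.py <<'E'
def swing(a0,a1,feed,n_per_turn=30,log=6,stop=None):
    n=max(1,int(np.ceil(abs(a1-a0)/(2*np.pi)*n_per_turn)))
    for i,a in enumerate(np.linspace(a0,a1,n+1)[1:]):
        robot.move_l(grip(a),feed=feed)
        if i%log==0: print(round(a,2),robot.read_wrist_force(),robot.read_finger_gap(),robot.read_clock())
E
python3 - <<'E'
from h import *
a0=.375; p=grip(a0)
robot.move_gripper(.07)
robot.reach(p+[0,0,.14],down(TH)); robot.move_l(p+[0,0,.04],feed=.15); 
print(robot.move_l(p,feed=.06,f_stop=8))
robot.move_gripper(0.0)
print(robot.read_finger_gap(),robot.read_grasp_force(),robot.read_position(),p,robot.read_wrist_force(),robot.read_clock())
swing(a0,a0-0.45,.03,log=1)
im,c=shot("side","side2")
print(robot.read_wrist_force())
E
```

```text
False
0.024025843101839216 58.69462609291077 [ 0.5136 -0.0661  0.0637] [ 0.5131 -0.0661  0.0632] [ 0.5874 -0.4482  1.5866] 4.9833
0.22 [ 0.7054 -0.246   6.0006] 0.024238697244066708 5.5083
0.08 [ 0.2795 -1.8279 10.1112] 0.024255395619040384 6.0333
-0.08 [-1.3898 -2.1432 15.3073] 0.02416152678522469 6.5583
[-2.1565 -1.6734 15.0843]
```

View pics/side2.png

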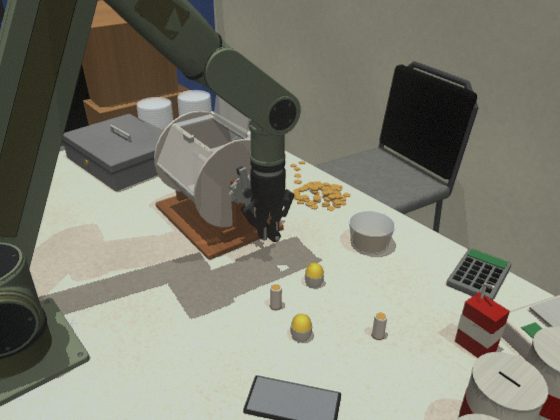

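Run:
```python
from h import *
p=robot.read_position(); print(p)
for i in range(3):
    p=p+[0,0,.001]; robot.move_l(p,feed=.01); robot.dwell(.1); print(robot.read_position(),robot.read_wrist_force())
```

```text
[ 0.548  -0.0679  0.0605]
[ 0.5478 -0.068   0.061 ] [ 0.6226 -1.1484 -2.3569]
[ 0.5473 -0.0679  0.0613] [  2.5612  -2.3019 -14.3013]
[ 0.5468 -0.068   0.0615] [  4.2514  -4.5875 -23.077 ]
```

```bash
cat >> h.py <<'E'
def swing2(a0,a1,feed,c,r,n_per_turn=36,log=6,k=4e-5,every=1,dr=0.0,stop=None):
    """follow circle centre c=(stand-x,z of TCP circle), radius r, yielding to the radial force; returns TCP log"""
    n=max(1,int(np.ceil(abs(a1-a0)/(2*np.pi)*n_per_turn))); pts=[]
    for i,a in enumerate(np.linspace(a0,a1,n+1)[1:]):
        rr=r+dr; q=S(c[0]-rr*np.sin(a),YO,c[1]-rr*np.cos(a)); robot.move_l(q,feed=feed)
        F=robot.read_wrist_force(); u=np.array([-np.sin(a),-np.cos(a)]); t=np.array([-np.cos(a),np.sin(a)])
        fr=F[[0,2]]@u; ft=F[[0,2]]@t; dr+=np.clip(k*fr,-.001,.001); pts.append(np.r_[a,robot.read_position(),fr,ft])
        if i%log==0: print(round(a,2),"Fr %.1f Ft %.1f Fy %.1f dr %.4f t %.1f"%(fr,ft,F[1],dr,robot.read_clock()))
    return np.array(pts),dr
def fit(p):
    A=np.c_[2*p[:,0],2*p[:,1],np.ones(len(p))]; s=np.linalg.lstsq(A,(p**2).sum(1),rcond=None)[0]
    return s[:2],np.sqrt(s[2]+s[:2]@s[:2])
E
python3 - <<'E'
from h import *
p=robot.read_position(); robot.move_l(p+[0,0,-.0006],feed=.02)
p,dr=swing2(-.075,-.075-5.85,.03,(0,.1337),.0735,k=4e-5)
np.save("sw.npy",p); print(fit(p[:,[1,3]]),S(0,YO,0))
robot.dwell(.3); print(robot.read_wrist_force(),robot.read_position(),robot.read_finger_gap())
shot("scene","scene3"); shot("side","side3")
E
```

```text
-0.25 Fr 4.3 Ft 0.3 Fy -7.0 dr 0.0002 t 8.8
-1.28 Fr -6.0 Ft 0.9 Fy -9.0 dr -0.0012 t 12.2
-2.31 Fr -1.5 Ft -0.1 Fy -7.1 dr -0.0021 t 15.6
-3.34 Fr 14.2 Ft 0.3 Fy -3.5 dr -0.0008 t 18.9
-4.38 Fr 7.8 Ft -1.4 Fy 0.7 dr 0.0026 t 22.4
-5.41 Fr 4.0 Ft -0.7 Fy 5.9 dr 0.0039 t 25.9
(array([0.5367, 0.135 ]), np.float64(0.07489626895954292)) [ 0.5405 -0.0669  0.    ]
[3.1872 4.5889 5.9851] [ 0.5168 -0.0664  0.0626] 0.02407839386245331
```

```bash
sed -i 's/0.547,0.149,0.15/0.5432,0.149,0.15/' h.py
cat >> h.py <<'E'
def caps():
    P=[]
    for n in("scene","side"):
        m=cv2.inRange(cv2.cvtColor(capture(n),cv2.COLOR_RGB2HSV),(22,140,90),(34,255,255)); k,l,s,ce=cv2.connectedComponentsWithStats(m)
        P.append([(n,ce[i]) for i in range(1,k) if s[i,4]>40 and onplane(n,ce[i],.036)[0][1]<-.08])
    for q in P: print([onplane(n,u,.036)[0][:2] for n,u in q])
    return P
E
python3 - <<'E'
from h import *
robot.move_gripper(.06); p=robot.read_position()
robot.move_l(p+[0,-.005,.17],feed=.2)
robot.reach([.5,-.25,.28],down(TH+np.pi/2))
im,_=shot("scene","scene4"); P=caps()
b=cv2.imread("pics/side3.png")
cv2.imwrite("pics/crop4.png",np.hstack([cv2.resize(im[170:370,305:505],(400,400))[:,:,::-1],cv2.resize(b[95:265,125:295],(400,400))]))
print(robot.read_clock(),robot.read_wrist_force())
E
```

```text
[array([ 0.4449, -0.3002])]
[array([ 0.4829, -0.2148]), array([ 0.4436, -0.3045])]
31.3167 [ 0.5008 -0.2531 -0.1875]
```

View pics/crop4.png

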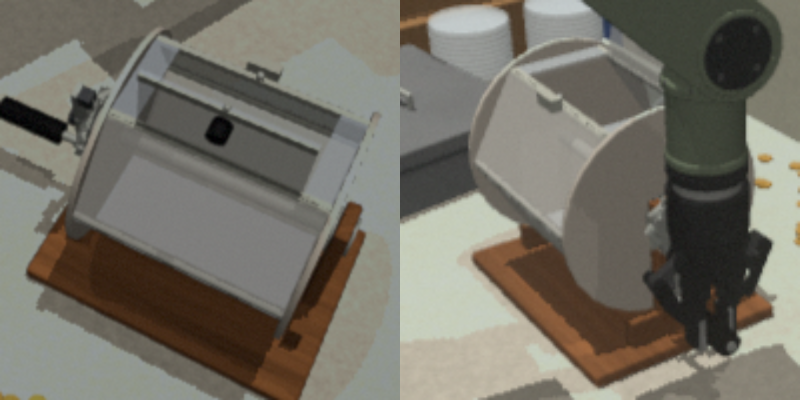

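Run:
```python
from h import *
robot.reach([.35,-.38,.33],down(TH+np.pi/2))
P=caps(); a,_=shot("scene","scene5"); b,_=shot("side","side5"); w,_=shot("wrist","wrist5")
cv2.imwrite("pics/crop5.png",np.hstack([cv2.resize(a[140:270,160:330],(400,306))[:,:,::-1],cv2.resize(b[240:370,230:400],(400,306))[:,:,::-1]]))
```

```text
[array([ 0.4447, -0.3001]), array([ 0.4877, -0.1922])]
[array([ 0.4833, -0.2146]), array([ 0.4435, -0.3047])]
```

View pics/crop5.png

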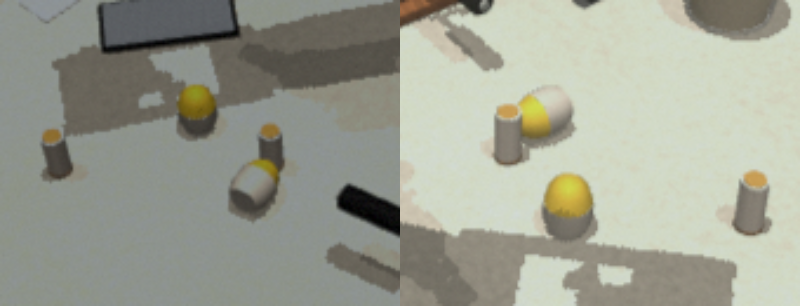

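Run:
```python
from h import *
robot.reach([.50,-.30,.22],down(0))
w,c=shot("wrist","wrist6"); np.save("c6.npy",c["T"])
print("scene ctr,base,tip",onplane("scene",[(268.8,218.6),(261,219.5),(278,211)],.021))
print("side ctr",onplane("side",[(291.6,287.6)],.021))
u=[(x,y) for x,y in[(280,210)]]; print(c["T"])
```

```text
scene ctr,base,tip [[ 0.5028 -0.1968  0.021 ]
 [ 0.5133 -0.2117  0.021 ]
 [ 0.4731 -0.1885  0.021 ]]
side ctr [[ 0.5072 -0.2028  0.021 ]]
[[ 1.      0.0003  0.0006  0.4997]
 [ 0.0004 -0.9603 -0.2788 -0.2301]
 [ 0.0005  0.2788 -0.9603  0.3623]
 [ 0.      0.      0.      1.    ]]
```

View pics/wrist6.png

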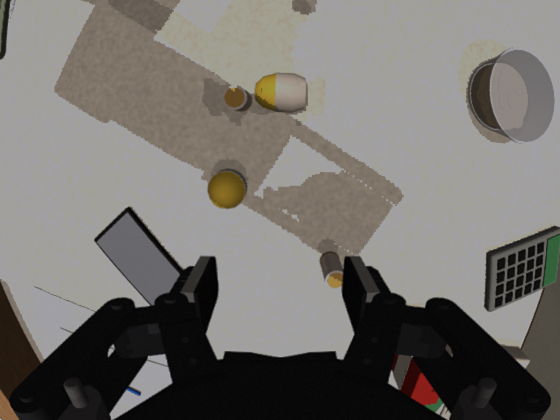

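Run:
```python
from h import *
c=get_calibration("wrist")
print(onplane("wrist",[(255,91),(308,92),(282,92),(285,73),(285,111)],.021,c))
print("roll top",onplane("wrist",[(235.5,97)],.052,c), "capA",onplane("wrist",[(227,188)],.036,c))
```

```text
[[ 0.4743 -0.2002  0.021 ]
 [ 0.5291 -0.2012  0.021 ]
 [ 0.5022 -0.2015  0.021 ]
 [ 0.5053 -0.1813  0.021 ]
 [ 0.5053 -0.2215  0.021 ]]
roll top [[ 0.4581 -0.2082  0.052 ]] capA [[ 0.4453 -0.3     0.036 ]]
```

```bash
cat >> h.py <<'E'
def pick_place(x,y,z,ys,o=TH+np.pi/2):
    robot.move_gripper(.07)
    robot.reach([x,y,.12],o0:=down(np.pi/2)); robot.move_l([x,y,z+.03],feed=.15); print("hit",robot.move_l([x,y,z],feed=.05,f_stop=8))
    robot.move_gripper(0.0); g=robot.read_finger_gap(); print("gap",g,robot.read_grasp_force())
    if g<.03: return False
    robot.move_l([x,y,.33],feed=.2); print("gap",robot.read_finger_gap())
    robot.reach(S(-.008,ys,.33),down(o)); robot.move_l(S(-.008,ys,.19),feed=.12,f_stop=15)
    print("gap",robot.read_finger_gap(),robot.read_position(),robot.read_wrist_force())
    robot.move_gripper(.06); robot.dwell(.2); robot.move_l(S(-.008,ys,.33),feed=.2); print(robot.read_clock())
    return True
E
python3 - <<'E'
from h import *
print(pick_place(.507,-.201,.005,.03)); caps()
shot("scene","scene7")
E
```

```text
hit False
gap 0.03984972160922204 60.520144826732576
gap 0.04035578217316143
gap 0.04017530225123888 [0.5353 0.1788 0.1986] [-1.3224 -0.4905  5.8009]
43.0083
True
[array([ 0.445, -0.3  ])]
[array([ 0.4435, -0.3047])]
```

Run:
```python
from h import *
w,_=shot("wrist","wrist8"); 
a=cv2.imread("pics/scene7.png")
cv2.imwrite("pics/crop7.png",np.hstack([cv2.resize(a[170:370,305:505],(400,400)),cv2.resize(w,(400,300))[:,:,::-1].copy() if 0 else cv2.copyMakeBorder(cv2.resize(w,(400,300))[:,:,::-1],0,100,0,0,0)]))
```

```text
(no output)
```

View pics/crop7.png

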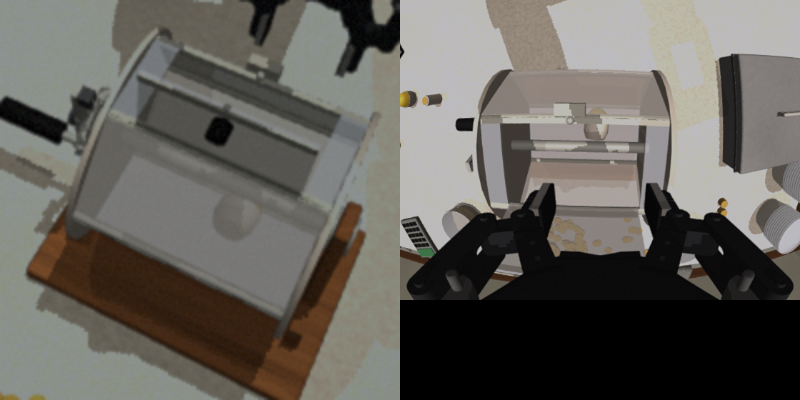

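Run:
```python
import cv2
w=cv2.imread("pics/wrist8.png")
cv2.imwrite("pics/crop8.png",cv2.resize(w[80:340,90:400],(715,600),interpolation=cv2.INTER_CUBIC))
```

```text
(no output)
```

View pics/crop8.png

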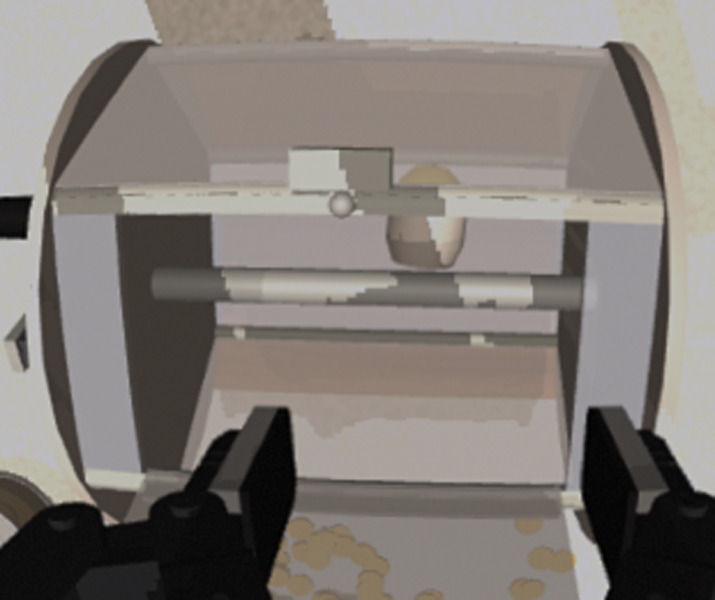

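```bash
sed -i 's/S(-.008,ys,.19)/S(-.015,ys,.20)/; s/S(-.008,ys,.33)/S(-.015,ys,.33)/g' h.py
python3 - <<'E'
from h import *
r=pick_place(.4447,-.3015,.004,-.03); print(r)
if r:
    robot.reach([.40,-.1,.40],down(TH+np.pi/2)); robot.dwell(.2)
    a,_=shot("scene","scene9"); b,_=shot("side","side9")
    cv2.imwrite("pics/crop9.png",np.hstack([cv2.resize(a[170:370,305:505],(400,400)),cv2.resize(b[95:265,125:295],(400,400))])[:,:,::-1])
E
```

```text
hit False
gap 0.04025837007397673 60.53706790931756
gap 0.04019928370141713
gap 0.04027233332058714 [0.5279 0.1196 0.2007] [-0.7656  0.1101 -0.4521]
53.1833
True
```

View pics/crop9.png

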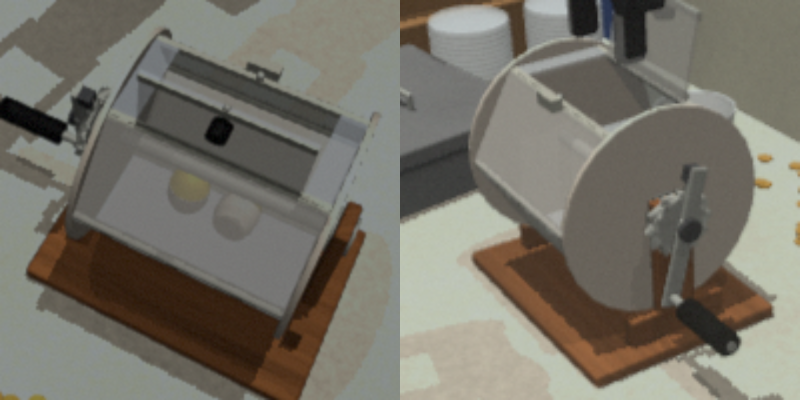

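```bash
cat > hatch.py <<'E'
from h import *
ys=.045; hx,hz=.048,.242
robot.move_gripper(0.0)
robot.reach(S(-.02,ys,.43),down(TH+np.pi/2)); robot.move_l(S(.15,ys,.43),feed=.25); robot.move_l(S(.15,ys,.30),feed=.2)
print(robot.read_wrist_force())
f=robot.move_l(S(.066,ys,.302),feed=.1,f_stop=12); print("push",f,robot.read_position(),robot.read_wrist_force())
if f: raise SystemExit
for p in np.linspace(1.55,.15,12):
    d=np.array([-np.cos(p),np.sin(p)]); n=np.array([np.sin(p),np.cos(p)])
    q=np.array([hx,hz])+.06*d+.003*n+[.012,0]
    if robot.move_l(S(q[0],ys,q[1]),feed=.09,f_stop=12): print("stop",p,robot.read_position(),robot.read_wrist_force()); break
print(robot.read_wrist_force(),robot.read_clock())
shot("side","side10")
b,_=shot("scene","scene10")
E
python3 hatch.py; python3 -c "
import cv2,numpy as np
a=cv2.imread('pics/scene10.png');b=cv2.imread('pics/side10.png')
cv2.imwrite('pics/crop10.png',np.hstack([cv2.resize(a[150:350,305:505],(400,400)),cv2.resize(b[65:265,125:325],(400,400))]))"
```

```text
[ 0.433  -0.3392  0.6534]
push False [0.6109 0.1919 0.3019] [0.2427 0.8364 0.1925]
[0.0978 0.3735 0.7002] 61.95
```

View pics/crop10.png

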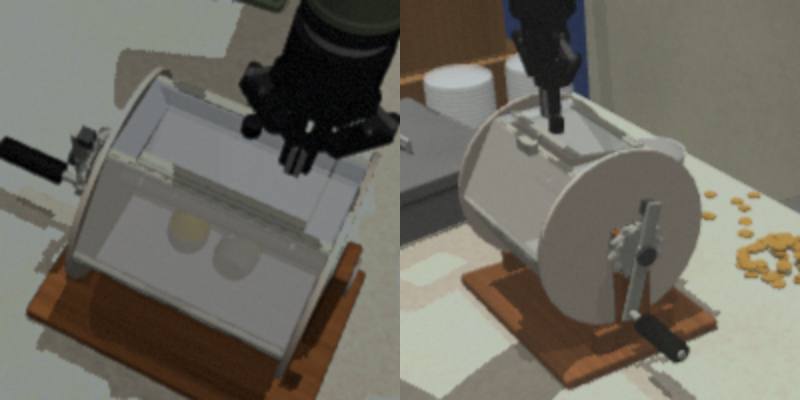

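Run:
```python
from h import *
p=robot.read_position(); robot.move_l(p+[0,0,.06],feed=.15)
robot.move_l(S(-.024,0,.31),feed=.15)
a=robot.move_l(S(-.024,0,.248),feed=.04,f_stop=12); print(a,robot.read_position(),robot.read_wrist_force())
robot.dwell(.4); print(robot.read_position(),robot.read_wrist_force())
robot.move_l(S(-.024,0,.40),feed=.2); robot.reach([.42,-.12,.40],down(TH))
a,_=shot('scene','scene11');b,_=shot('side','side11')
cv2.imwrite('pics/crop11.png',np.hstack([cv2.resize(a[150:350,305:505],(400,400)),cv2.resize(b[65:265,125:325],(400,400))])[:,:,::-1])
print(robot.read_clock())
```

```text
True [0.5187 0.1498 0.2616] [-1.518  -0.2662  6.1334]
[0.5186 0.1498 0.2615] [-1.364   0.097   7.1423]
66.6917
```

View pics/crop11.png

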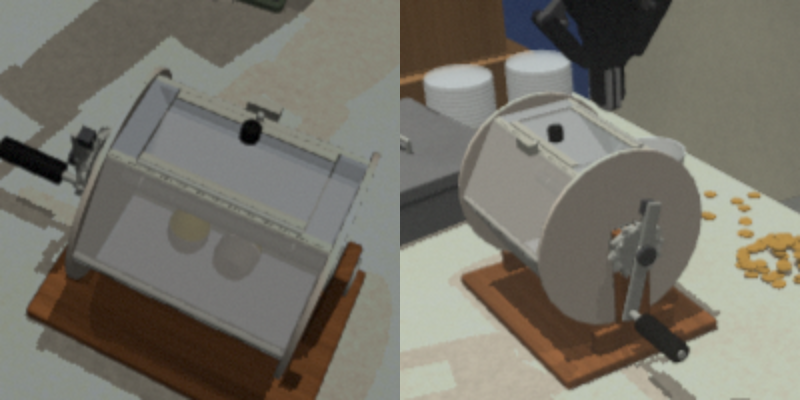

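Run:
```python
from h import *
robot.reach(S(-.024,0,.33),down(TH+np.pi/2)); robot.move_l(S(-.024,0,.275),feed=.15)
for f in(2.5,14):
    print(robot.move_l(S(-.024,0,.252),feed=.015,f_stop=f),robot.read_position(),robot.read_wrist_force())
robot.move_l(S(-.024,0,.40),feed=.2)
print(robot.read_clock())
```

```text
True [0.5191 0.1498 0.2617] [-0.0343  0.0297  4.0928]
True [0.5192 0.1497 0.2617] [-0.8277 -0.2755  4.6349]
70.4417
```

Run:
```python
from h import *
a0=.27; c=(0,.135); r=.0749
p=S(c[0]-r*np.sin(a0),YO,c[1]-r*np.cos(a0))
robot.move_gripper(.07); robot.reach(p+[0,0,.15],down(TH)); robot.move_l(p+[0,0,.04],feed=.15)
print(robot.move_l(p,feed=.06,f_stop=8)); robot.move_gripper(0.0)
print(robot.read_finger_gap(),robot.read_position(),p,robot.read_wrist_force())
P,dr=swing2(a0,a0+1.57,.05,c,r,log=1,k=2e-5)
np.save("w1.npy",P); print(dr)
```

```text
False
0.024043114140228965 [ 0.5172 -0.0663  0.0632] [ 0.5168 -0.0663  0.0628] [-0.2771  0.1685  2.8349]
0.44 Fr -2.5 Ft -1.8 Fy 2.6 dr -0.0000 t 74.8
0.62 Fr -1.6 Ft -3.6 Fy 4.4 dr -0.0001 t 75.2
0.79 Fr -1.8 Ft -3.5 Fy 3.6 dr -0.0001 t 75.6
0.97 Fr -1.4 Ft -3.9 Fy 5.5 dr -0.0001 t 76.0
1.14 Fr -3.3 Ft -2.8 Fy 4.8 dr -0.0002 t 76.4
1.32 Fr -2.9 Ft -3.2 Fy 5.7 dr -0.0003 t 76.8
1.49 Fr -2.9 Ft -2.3 Fy 6.3 dr -0.0003 t 77.2
1.67 Fr -2.6 Ft -3.8 Fy 5.1 dr -0.0004 t 77.7
1.84 Fr -2.0 Ft -3.6 Fy 5.1 dr -0.0004 t 78.1
-0.00041828058020640217
```

Run:
```python
from h import *
c=(0,.135); r=.0749
P,dr=swing2(1.84,12.85,.07,c,r,log=10,k=2e-5,dr=-.0004)
print(dr); robot.dwell(.3)
a,_=shot('scene','scene12');b,_=shot('side','side12')
cv2.imwrite('pics/crop12.png',np.hstack([cv2.resize(a[150:350,305:505],(400,400)),cv2.resize(b[65:265,125:325],(400,400))])[:,:,::-1])
# knob top = dark blob near the drum top: compare with the pictures before winding
for n,box in(("scene",(195,245,400,460)),("side",(110,150,180,230))):
    for k in("11","12"):
        im=cv2.imread(f"pics/{n}{k}.png"); y0,y1,x0,x1=box
        m=(im[y0:y1,x0:x1].max(2)<60).astype(np.uint8); kk,l,s,ce=cv2.connectedComponentsWithStats(m)
        print(n,k,[(s[i,4],ce[i]+[x0,y0]) for i in range(1,kk) if s[i,4]>15])
```

```text
2.01 Fr -0.9 Ft -1.8 Fy 5.7 dr -0.0004 t 78.4
3.73 Fr 2.3 Ft -1.2 Fy -5.8 dr 0.0002 t 81.7
5.45 Fr -4.1 Ft -1.9 Fy -8.0 dr -0.0000 t 85.1
7.17 Fr -1.6 Ft -1.7 Fy 4.2 dr -0.0006 t 88.4
8.89 Fr 4.1 Ft -3.6 Fy 3.8 dr -0.0005 t 91.7
10.61 Fr 0.5 Ft -2.2 Fy -8.1 dr 0.0002 t 95.1
12.33 Fr -2.7 Ft -2.3 Fy -5.7 dr -0.0003 t 98.4
-0.00045779475112106343
scene 11 [(np.int32(33), array([436.1818, 205.4848])), (np.int32(110), array([429.9091, 215.5182]))]
scene 12 [(np.int32(115), array([432.5913, 211.2087]))]
side 11 [(np.int32(52), array([224.0385, 112.9615])), (np.int32(49), array([202.3061, 131.3469]))]
side 12 [(np.int32(54), array([196.4074, 134.8704]))]
```

View pics/crop12.png

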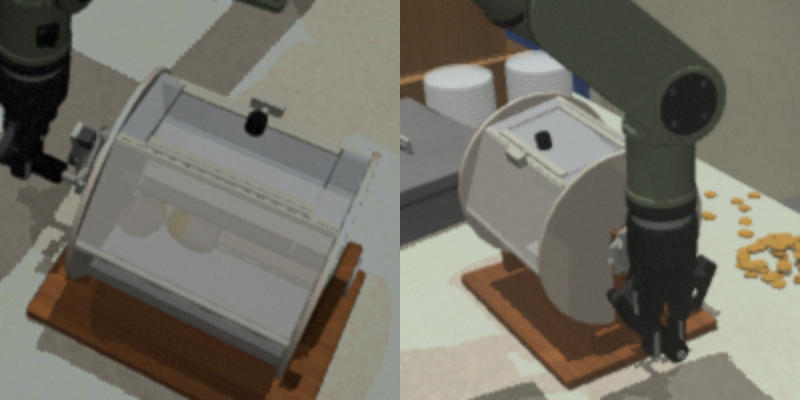

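Run:
```python
from h import *
for s,d in(((429.9,215.5),(202.3,131.3)),((432.6,211.2),(196.4,134.9))):
    k=tri(("scene",s),("side",d)); o=k-C; x=o[0]*np.cos(TH)+o[1]*np.sin(TH); print(k,x,np.arctan2(x,o[2]))
```

```text
[0.5248 0.15   0.2542] -0.01838340557747364 -0.1746658171432195
[0.5089 0.1509 0.2491] -0.03437330375258947 -0.33395105037293815
```

Run:
```python
from h import *
c=(0,.135); r=.0749; k=2e-5
P,dr=swing2(12.85,13.02,.03,c,r,log=1,k=k,dr=-.0004)
P,dr=swing2(13.02,12.54,.02,c,r,log=1,k=k,dr=dr)
robot.dwell(.2); robot.move_gripper(.06); p=robot.read_position(); robot.move_l(p+[0,-.004,.17],feed=.15)
robot.reach([.40,-.2,.40],down(TH)); robot.dwell(.5)
a,_=shot('scene','scene13');b,_=shot('side','side13')
cv2.imwrite('pics/crop13.png',np.hstack([cv2.resize(a[150:350,305:505],(400,400)),cv2.resize(b[65:265,125:325],(400,400))])[:,:,::-1])
U={}
for n,box in(("scene",(195,245,410,460)),("side",(120,150,180,215))):
    im=cv2.imread(f"pics/{n}13.png"); y0,y1,x0,x1=box
    m=(im[y0:y1,x0:x1].max(2)<60).astype(np.uint8); kk,l,s,ce=cv2.connectedComponentsWithStats(m)
    U[n]=ce[1+np.argmax(s[1:,4])]+[x0,y0]; print(n,U[n],s[1:,4])
kn=tri(("scene",U["scene"]),("side",U["side"])); o=kn-C; x=o[0]*np.cos(TH)+o[1]*np.sin(TH); print(kn,np.arctan2(x,o[2]),robot.read_clock())
```

```text
13.02 Fr -0.6 Ft -4.0 Fy -2.1 dr -0.0004 t 100.4
12.86 Fr -2.9 Ft -0.7 Fy -0.6 dr -0.0005 t 101.1
12.7 Fr -2.5 Ft 0.2 Fy -2.5 dr -0.0005 t 101.8
12.54 Fr -3.8 Ft -0.5 Fy -5.2 dr -0.0006 t 102.6
scene [430.1565 215.1826] [ 15  19 115]
side [201.9412 131.549 ] [51]
[0.5238 0.1501 0.2539] -0.1850980655814964 106.1083
```

View pics/crop13.png

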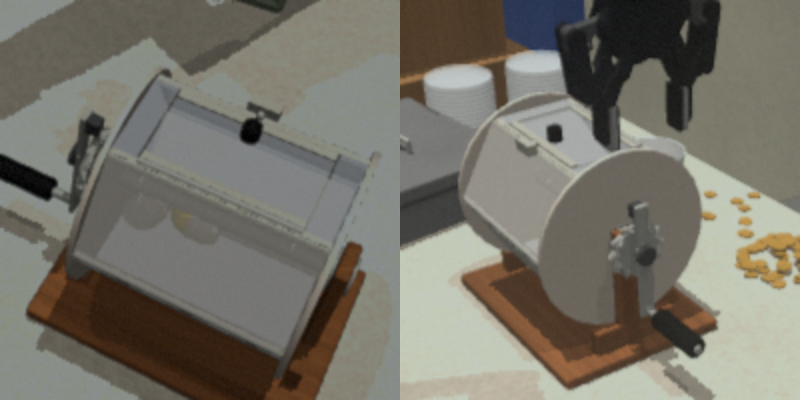

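```bash
python3 -c "
from bench import robot, capture, get_calibration
print(robot.close_job(),robot.read_clock())"
```

```text
the job is handed in; nothing more can be done
the job is handed in; nothing more can be done
```

I finished every step and handed the job in at about 106 s; the hand-in returned no verdict. The camera shows both capsules in the drum, the hatch shut and on top within about 0.01 rad of its start after two forward turns, and the handle hanging straight down.

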